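# Sweep loose bottle caps through the gate of the cap sorter

## Task

Push the three small metal screw caps across the deck of the plywood sorter with your fingertips, through the narrow gate, so that they drop into the well behind it one after another, each one down before the next goes through. Do not pick up or carry any cap, and leave the wide jar lid, the little jar and everything else where they stand.

Things in the scene. Friction and masses are not known exactly. Their poses are not given: they have to be found in the camera images.
- sorter: plywood cap sorter fixed to the table. Origin on the table under the deck; z up, x along the deck towards the gate, y across. Deck: flat top at z = 95 mm, x = -160 to 110, y = -145 to 145 mm. Fences 6 mm thick, 16 mm high (top at z = 111) stand round all four edges: inner faces at x = -154, x = 104, y = -139 and y = 139 mm
- gate (a point): middle of the gate, on the deck's edge at deck height (sorter x = 110, y = 0, z = 95 mm; same axes). The gate is a gap 54 mm wide in the far fence, with a short slanting ear on each side (from the gate's edge back to about x = 86, y = +-49 mm in the sorter frame). Here the deck ends: a cap whose centre passes this edge tips down into the well
- well (a point): centre of the well's floor (sorter x = 160, y = 0, z = 4 mm). The well is an open box right behind the gate: inside x = 110 to 210 mm, y = -42 to 42 mm in the sorter frame, side walls up to z = 111 mm, far wall up to z = 123 mm
- cap1_center (a point): centre (half-way up, 7 mm above the deck) of a bare-metal screw cap, a flat disc of 38 mm diameter, 14 mm high, 10 to 20 g, lying loose on the deck towards its back; slides without rolling
- cap2_center (a point): centre (half-way up, 7 mm above the deck) of a bare-metal screw cap, a flat disc of 38 mm diameter, 14 mm high, 10 to 20 g, lying loose on the deck towards its back; slides without rolling
- cap3_center (a point): centre (half-way up, 7 mm above the deck) of a bare-metal screw cap, a flat disc of 38 mm diameter, 14 mm high, 10 to 20 g, lying loose on the deck towards its back; slides without rolling
- jar_lid: bare-metal jar lid, disc of 66 mm diameter, 16 mm high, lying on the sorter's deck at one side in front of the gate fence; too wide for the gate; origin under its centre. Bystander
- mini_jar: small amber-glass jar, 46 mm diameter, 45 mm high, standing on the deck at the other side; origin under its centre. Bystander
- drink_a: drink bottle, 48 mm diameter, 125 mm high, standing on the serving tray at the right; origin under its centre. Bystander
- drink_b: drink bottle, same as drink_a, beside it. Bystander
- drink_c: drink bottle, same as drink_a, beside it. Bystander
- drink_can: drink can, 52 mm diameter, 130 mm high, on the same tray; origin under its centre. Bystander
- stapler: desk stapler, 130 x 34 x 43 mm, lying at the left; origin under its centre. Bystander
- tape_roll: cardboard ring (empty tape core), 90 mm diameter, 24 mm high, lying at the left; origin under its centre. Bystander
Mind the look-alikes: they are no part of the job. What is shaped like the part that bears cap3_center but yellow is not meant.

How it is judged:
By the outcome, as a careful person would: the job done as asked, in the order asked, and still so for the second after the job is handed in, with the robot touching nothing.
It also fails if it takes over 69 s, if anything falls off the work surface, if the arm or the gripper's body presses on something with over 40 N, if the wrist force passes 120 N, or if a joint passes its speed limit or range.

## Robot

A 6-joint arm with a two-finger parallel gripper is mounted at the origin on the work surface. World frame = base frame: x ahead of the robot, y to its left, z up, the work surface at z = 0. Lengths are in m, angles in degrees, forces in N, time in s.
With the tool pointing down it reaches from about 0.4 to 0.825 m from the base axis. Payload 7 kg.
Tool frame: the origin (TCP) lies at the very end of the fingers, on their centre line; the grasp point (between the pads) lies 19 mm behind it; z points along the fingers, y is the line along which they close (so a half turn about z gives the same grasp; the last joint's range is limited). The gripper opens to 88 mm and grips with 3 to 60 N. Pads are 19 mm wide; open, the fingers measure 130 mm over their backs; the gripper's body (78 mm by 193 mm) begins 47 mm behind the grasp point.
Start: joints at [-47.263, 20.546, 0.682, 0, -70.136, -16.507], TCP at [0.298, -0.605, 0.227] pointing down, gripper open.
Joint ranges: [-176.03, 176.03], [-82.01, 121.73], [-58.28, 71.71], [-173.87, 95.51], [-174.79, -0.11], [-173.66, 173.66]. Speed limits (degrees/s): [136.94, 136.94, 172.46, 180, 180, 180].

## Interface

Orientations are given as [roll, pitch, yaw] about the fixed x, y, z axes, in that order (R = Rz(yaw) Ry(pitch) Rx(roll)).
In Python, from plant import r gives the robot as it stands. The module is installed in compiled form; this text tells all that it offers.
- The arm moves only by the tool jog_arm, never from a script. Its arguments are lists of equal length, an entry for each row: "travel": the shift along the tool's x, y, z each as a share of 50 cm, from -1 to 1, a list of three; "dr": the turn, a rotation vector about the tool's x, y, z each as a share of 360 degrees, from -1 to 1, a list of three; "claw": the opening, from 0 (shut) to 1 (fully open). A call has exactly 10 rows; each row is the pose to reach, as a shift and turn from the pose commanded when the call began, along the tool's axes at that moment, turning the shorter way round; what a row does not reach only later rows make up. A row lasts 1/8 s, in which the tool goes at most 62.5 mm and 10.7 degrees, less where a joint would pass 70% of its speed; a pose out of reach is approached as far as the arm can. A call with a number of a shift or a turn outside -1 to 1 is refused whole. A call with a gripper value outside its range is refused whole. The fingers move at their own pace and stop on an object; "newtons" is the grip in N (left out, the last holds). Time passes only in rows, so rows that repeat a pose let the fingers close, or fill a call up. It gives the time, the measured TCP pose, the force, the opening and the grip force at its end, in the units of the state.
- r.get_state(): the state, without advancing time (a new reading comes with each control period).
- r.capture(name): name is "scene" or "top" or "wrist"; returns a dict with "pixels" (384x512x3 uint8, red, green, blue), "range_z" (384x512 float32, m along the optical axis (not along the pixel's ray), 0 where there is no reading), "fx", "fy", "cx", "cy" (pixels), "position" and "attitude" of the camera in the world; the wrist camera has in their place "hand_eye" (4x4, takes a point from camera to tool coordinates, whose origin is the TCP and whose axes are the flange's). Camera axes: x right, y up, looking along -z (the intrinsics and any distortion apply to the point x, -y, -z); pixel columns grow to the right and rows downward; lengths in m; the calibration is good to about 2 mm. A picture is of the moment at which its call begins: read the wrist's pose just before it.
- r.close_job(): hands the job in; it is judged then, once.
Trained networks look in the newest picture that a camera, given by its name, has taken for a name from the list of things; names that differ only in an ending like _2 or _b are one class to them, and where a whole thing is asked for, a point or a joint stands for the part that bears it (a point fixed in the world has none). Each returns a list of dicts, best first, with "conf" (0 to 1); they miss things now and then, are a little off and sometimes report something else, mostly with a low value. They report only what shows in the picture. A call takes as long as a camera call. They do not tell look-alikes from the thing itself.
- r.boxes_of(name, camera): "extent" ([left, top, right, bottom] in pixels, round what is visible of it).
- r.regions_of(name, camera): "pixels" (384x512 bool, what is visible of it) and "extent" ([left, top, right, bottom] in pixels, round what is visible of it).
- r.tip_of(name, camera): "at" ([column, row] in pixels: a listed point, or the origin of a listed thing).
The state is a dict: "time_s": time; "joints": joint angles; "qd": joint speeds; "joint_torque": joint torques, N m; "tcp_pos": TCP position; "eef_rot": TCP orientation; "contact_force": force on the tool from outside, world axes, zero at the start; "moment": the same for the moment, N m; "gripper_width": finger opening in m; "gripper_force": force on a finger pad.
Only numpy, scipy, OpenCV 4.12 (cv2) and the standard library are available. Lean on these libraries where they do the work, as an engineer would, in place of code of your own. Each camera call takes 0.05 s, during which the arm holds its last target. There are 200 camera calls.

## Working session

There is one attempt and no reset: what is moved stays moved. The work goes in short steps, Python scripts to look and compute and a tool call to move; the robot and the scene stay as the last step left them, time stands still between calls to the robot, and variables do not carry over. Pictures are saved under pics/ and viewed, at most 10 in all, crops included, and the job is handed in when it is done.

Besides the shell and the picture viewer there is one more tool, called after "Request:" as a command line: name --argument value ..., lists and objects as JSON in quotes. jog_arm: Moves the arm, as the interface text tells. Its arguments: {"type":"object","properties":{"travel":{"type":"array"},"dr":{"type":"array"},"claw":{"type":"array"},"newtons":{"type":"number"}},"required":["travel","dr","claw"]}

```bash
mkdir -p pics; cat > h.py <<'E'
import numpy as np, cv2
from scipy.spatial.transform import Rotation as R
from plant import r
def w(c,u,v,z=None):
    """pixel->world by depth, or by intersection with plane z"""
    d=np.array([(u-c['cx'])/c['fx'],-(v-c['cy'])/c['fy'],-1.])
    A=np.array(c['attitude'],float)
    M=A if A.shape==(3,3) else R.from_euler('xyz',A,degrees=True).as_matrix()
    p=np.array(c['position'])
    if z is None: return p+M@d*c['range_z'][int(round(v)),int(round(u))]
    D=M@d; return p+D*(z-p[2])/D[2]
E
python3 - <<'E'
from h import *
s=r.get_state(); print(s['tcp_pos'],s['eef_rot'],s['time_s'])
for n in('top','scene'):
    c=r.capture(n); cv2.imwrite(f'pics/{n}0.png',c['pixels'][:,:,::-1])
    print(n,c['position'],c['attitude'],c['fx'],c['cx'],c['cy'],[k for k in c])
    for o in ['cap1_center','gate','well','sorter','jar_lid','mini_jar']:
        for d in r.tip_of(o,n)[:6]:
            u,v=d['at']; print(o,round(d['conf'],2),np.round([u,v],0),np.round(w(c,u,v),3) if 0<=u<511 and 0<=v<383 else '')
E
```

```text
[ 0.29808314 -0.60507118  0.22563244] [ 1.79906268e+02 -7.53546608e-03 -1.53776706e+02] 0.0
top [ 0.49382565 -0.00820469  1.59533872] [ 3.37290635e+00 -3.52049835e-02 -8.88477415e+01] 449.53082095188455 252.05221624161356 183.64896149078547 ['pixels', 'range_z', 'fx', 'fy', 'cx', 'cy', 'position', 'attitude']
cap1_center 0.64 [258. 218.] [ 0.468 -0.028  0.107]
gate 0.55 [214. 196.] [0.539 0.119 0.097]
well 0.76 [200. 196.] [0.539 0.176 0.007]
sorter 0.92 [246. 199.] [0.531 0.013 0.095]
jar_lid 0.67 [235. 169.] [0.629 0.05  0.115]
jar_lid 0.45 [387. 176.] [ 0.616 -0.459  0.093]
mini_jar 0.52 [228. 224.] [0.447 0.066 0.138]
scene [ 1.49739646 -0.43803118  0.82519327] [53.88290634 -0.70852505 64.96915008] 428.9024908001612 249.49303035542687 187.47509662934712 ['pixels', 'range_z', 'fx', 'fy', 'cx', 'cy', 'position', 'attitude']
cap1_center 0.39 [230. 166.] [ 0.488 -0.023  0.109]
gate 0.73 [279. 169.] [0.544 0.117 0.095]
well 0.69 [294. 189.] [0.651 0.108 0.094]
well 0.18 [115. 250.] [ 0.614 -0.406  0.023]
sorter 0.83 [251. 203.] [ 0.68  -0.043  0.112]
jar_lid 0.69 [271. 191.] [0.65  0.035 0.107]
mini_jar 0.66 [250. 156.] [0.462 0.057 0.109]
mini_jar 0.59 [227. 166.] [ 0.484 -0.03   0.108]
```

View pics/top0.png

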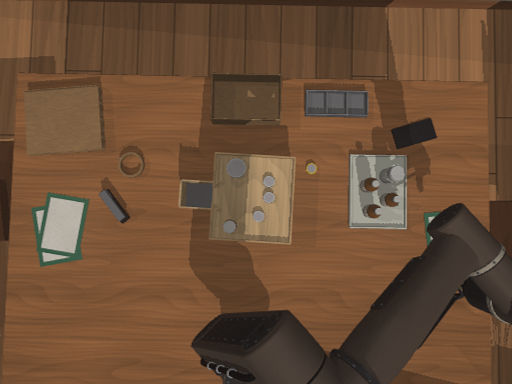

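View pics/scene0.png

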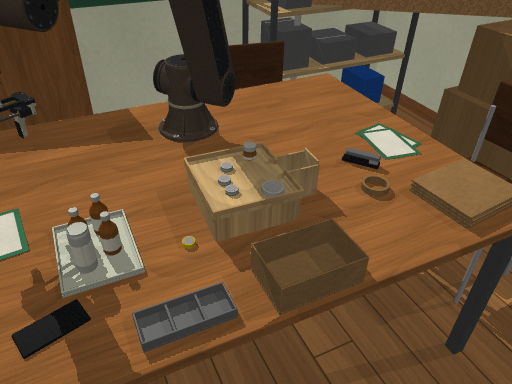

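```bash
python3 - <<'E'
from h import *
for n in('top','scene'):
    c=r.capture(n); z=c['range_z']; H,W=z.shape
    v,u=np.mgrid[:H,:W]
    M=R.from_euler('xyz',c['attitude'],degrees=True).as_matrix()
    P=np.stack([(u-c['cx'])/c['fx']*z,-(v-c['cy'])/c['fy']*z,-z],-1)@M.T+c['position']
    roi=(abs(P[...,0]-.53)<.25)&(abs(P[...,1]-.03)<.24)&(z>0)
    hi=roi&(P[...,2]>.08)&(P[...,2]<.13)
    k,l,st,_=cv2.connectedComponentsWithStats(hi.astype(np.uint8)); b=1+np.argmax(st[1:,4]); m=l==b
    if n=='top':
        mm=m&(P[...,1]<.105)
        print('rect',cv2.minAreaRect(P[mm][:,:2].astype(np.float32)*1000))
        print('deck z',np.median(P[m][:,2]))
        # edges: columns / rows
    x=hi&(P[...,2]>.1005)
    k,l,st,ce=cv2.connectedComponentsWithStats(x.astype(np.uint8))
    for i in range(1,k):
        if st[i,4]>20:
            q=P[l==i]; print(n,i,st[i],'mid',np.round((q.min(0)+q.max(0))/2,4),'mean',np.round(q.mean(0),4),'size',np.round(np.ptp(q,0),3))
    for d in r.regions_of('cap1_center',n)[:6]:
        q=P[d['pixels']]; print('reg',round(d['conf'],2),d['extent'],np.round(np.median(q,0),4))
    if n=='top': np.save('P.npy',P); a=c['pixels'][140:255,170:325,::-1]; cv2.imwrite('pics/crop1.png',cv2.resize(a,None,fx=5,fy=5,interpolation=cv2.INTER_CUBIC))
E
```

```text
rect ((535.2939453125, -17.190673828125), (256.5745544433594, 290.5901184082031), 87.51154327392578)
deck z 0.09620603121994198
top 1 [179 152 117  93 869] mid [0.5355 0.0416 0.1146] mean [0.5367 0.0302 0.111 ] size [0.3   0.382 0.028]
top 3 [227 156  20  23 317] mid [0.6364 0.0456 0.1112] mean [0.6339 0.046  0.1112] size [0.074 0.064 0.021]
top 38 [264 175  11  12 104] mid [ 0.5931 -0.0633  0.1086] mean [ 0.5918 -0.063   0.1086] size [0.037 0.033 0.014]
top 77 [263 192  12  13 106] mid [ 0.5353 -0.0628  0.1083] mean [ 0.5379 -0.0637  0.1088] size [0.04  0.036 0.015]
top 126 [253 210  13  12 112] mid [ 0.4764 -0.0325  0.1092] mean [ 0.4753 -0.0311  0.1091] size [0.037 0.04  0.017]
top 145 [225 219  13  14  28] mid [0.442  0.0595 0.114 ] mean [0.45   0.053  0.1097] size [0.043 0.04  0.025]
reg 0.3 [180.4, 150.9, 296.8, 241.7] [0.5354 0.0034 0.0952]
scene 1 [ 184  142  136   73 1764] mid [0.5354 0.0429 0.1151] mean [0.5648 0.038  0.1086] size [0.305 0.385 0.029]
scene 2 [221 162  12   9  90] mid [ 0.4765 -0.0301  0.1059] mean [ 0.48   -0.0306  0.1073] size [0.039 0.034 0.011]
scene 3 [218 175  13  11 104] mid [ 0.5402 -0.0636  0.1061] mean [ 0.5423 -0.064   0.1071] size [0.042 0.037 0.01 ]
scene 4 [225 184  14  10 109] mid [ 0.5917 -0.0625  0.1067] mean [ 0.5951 -0.0629  0.1075] size [0.039 0.038 0.012]
reg 0.64 [222.0, 161.2, 237.4, 174.6] [ 0.4828 -0.0306  0.1069]
reg 0.32 [217.1, 172.0, 230.8, 185.1] [ 0.5453 -0.0646  0.1074]
```

View pics/crop1.png

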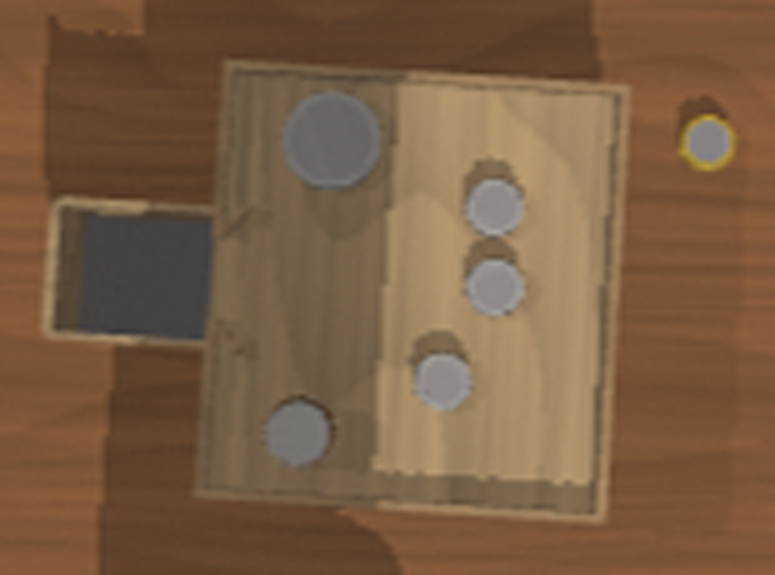

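The crop shows three bare-metal caps on the deck at crop (495,208), (495,287) and (442,380), which is top (269,182), (269,197) and (258,216). The candidates that aren't wanted are the yellow-rimmed look-alike on the table at top (311,168), the jar lid at (236,168) and the mini jar at (230,226). I choose the three on the deck. Next I fit the sorter's pose and work out the first move.

```bash
cat >> h.py <<'E'
import json
def S(): return np.array(json.load(open('sorter.json')))
def s2w(x,y):
    a,b,t=S(); return np.array([a+np.cos(t)*x-np.sin(t)*y, b+np.sin(t)*x+np.cos(t)*y])
def w2s(p):
    a,b,t=S(); dx,dy=p[0]-a,p[1]-b; return np.array([np.cos(t)*dx+np.sin(t)*dy,-np.sin(t)*dx+np.cos(t)*dy])
def rows(wps,ref=None):
    """wps: (fx,fy,heading deg in sorter, z): TCP in sorter frame; push along -tool x. ref: commanded pose at call start"""
    s=r.get_state(); p0,e0=ref or (s['tcp_pos'],s['eef_rot'])
    R0=R.from_euler('xyz',e0,degrees=True); th=np.degrees(S()[2])
    for x,y,h,z in wps:
        Rt=R.from_euler('xyz',[180,0,th+h-180],degrees=True)
        t=R0.inv().apply(np.r_[s2w(x,y),z]-p0)/.5
        d=(R0.inv()*Rt).as_rotvec(degrees=True)/360
        print(np.round(t,3).tolist(),np.round(d,3).tolist())
E
python3 - <<'E'
from h import *
from scipy.optimize import least_squares
P=np.load('P.npy'); q=P.reshape(-1,3)
q=q[(abs(q[:,0]-.53)<.22)&(abs(q[:,1]-.03)<.22)&(q[:,2]>.1035)&(q[:,2]<.125)]
def seg(p,a,b):
    a,b=np.array(a),np.array(b); t=np.clip((p-a)@(b-a)/((b-a)@(b-a)),0,1); return np.linalg.norm(p-a-t[:,None]*(b-a),axis=1)
L=[((-157,-142),(-157,142)),((-157,-142),(107,-142)),((-157,142),(107,142)),((107,-142),(107,-27)),((107,142),(107,27)),((110,45),(213,45)),((110,-45),(213,-45)),((213,-45),(213,45))]
def f(v):
    a,b,t=v; d=q[:,:2]-[a,b]; p=np.stack([np.cos(t)*d[:,0]+np.sin(t)*d[:,1],-np.sin(t)*d[:,0]+np.cos(t)*d[:,1]],1)*1000
    return np.min([seg(p,*l) for l in L],0)
o=least_squares(f,[.531,.013,np.radians(87)],loss='soft_l1',f_scale=3,x_scale=[.01,.01,.02])
print(o.x,np.degrees(o.x[2]),np.median(f(o.x)))
json.dump(o.x.tolist(),open('sorter.json','w'))
for n,p in dict(A=(.592,-.063),B=(.538,-.0635),C=(.476,-.031),lid=(.634,.046),jar=(.444,.0595)).items(): print(n,np.round(w2s(p)*1000))
rows([(-.125,-.0,0,.2)])
E
```

```text
[0.53440779 0.01563624 1.53317616] 87.84452336837064 4.821969631203615
A [-76. -61.]
B [-79.  -7.]
C [-49.  57.]
lid [ 34. -98.]
jar [40. 92.]
[-0.854, 0.686, 0.053] [-0.0, 0.0, -0.171]
```

Request:
jog_arm --travel '[[-0.1,0.08,-0.1],[-0.2,0.17,-0.2],[-0.3,0.26,-0.2],[-0.4,0.35,-0.2],[-0.5,0.44,-0.2],[-0.6,0.53,-0.2],[-0.7,0.62,-0.2],[-0.8,0.7,-0.2],[-0.9,0.8,-0.2],[-0.916,0.8,-0.2]]' --dr '[[0,0,-0.02],[0,0,-0.04],[0,0,-0.06],[0,0,-0.08],[0,0,-0.1],[0,0,-0.12],[0,0,-0.14],[0,0,-0.16],[0,0,-0.171],[0,0,-0.171]]' --claw '[0.16,0.16,0.16,0.16,0.16,0.16,0.16,0.16,0.16,0.16]'

```text
time_s: 2.15
tcp_pos: [0.528, -0.0522, 0.3272]
eef_rot: [-179.9, 0.0, -92.1]
contact_force: [1.2, -0.4, 0.6]
gripper_width: 0.0142
gripper_force: 0.0
```

```bash
cat >> h.py <<'E'
def wristP():
    s=r.get_state(); c=r.capture('wrist'); z=c['range_z']; v,u=np.mgrid[:z.shape[0],:z.shape[1]]
    P=np.stack([(u-c['cx'])/c['fx']*z,-(v-c['cy'])/c['fy']*z,-z],-1)
    H=np.array(c['hand_eye']); P=P@H[:3,:3].T+H[:3,3]
    return s,c,R.from_euler('xyz',s['eef_rot'],degrees=True).apply(P.reshape(-1,3)).reshape(P.shape)+s['tcp_pos']
E
python3 - <<'E'
from h import *
s,c,P=wristP(); cv2.imwrite('pics/w1.png',c['pixels'][:,:,::-1]); np.save('PW.npy',P)
print(s['time_s'],s['tcp_pos'],s['eef_rot'],s['gripper_width'],c['hand_eye'])
m=(P[...,2]>.0855)&(P[...,2]<.1)&(c['range_z']>0); print('deck z',np.median(P[m][:,2]) if m.any() else None)
x=((P[...,2]>.1015)&(P[...,2]<.15)&(c['range_z']>0)).astype(np.uint8)
k,l,st,ce=cv2.connectedComponentsWithStats(x)
for i in range(1,k):
    if st[i,4]>100:
        q=P[l==i]; q=q[q[:,2]>q[:,2].max()-.008] 
        (cx,cy),rad=cv2.minEnclosingCircle(q[:,:2].astype(np.float32)); print(st[i],np.round([cx,cy,rad,np.median(q[:,2])],4),np.round(w2s((cx,cy))*1000,1))
E
```

```text
2.15 [ 0.52795539 -0.05216557  0.32723048] [-1.79924343e+02  1.62887310e-02 -9.21280606e+01] 0.014235736431880837 [[-1.21703789e-03  9.64874973e-01  2.62706692e-01  7.08349417e-02]
 [ 9.99999079e-01  1.01649536e-03  8.99276022e-04 -1.89308009e-04]
 [ 6.00648793e-04  2.62707544e-01 -9.64875321e-01 -1.58094482e-01]
 [ 0.00000000e+00  0.00000000e+00  0.00000000e+00  1.00000000e+00]]
deck z 0.09500578487001868
[ 114   74  280  144 4156] [ 0.5343 -0.0657  0.1643  0.1108] [-81.2  -2.9]
[232 134  35  35 924] [ 0.5394 -0.0625  0.0192  0.1093] [-77.9  -8. ]
[185 137  34  34 927] [ 0.5924 -0.0622  0.0193  0.1092] [-75.6 -60.9]
[289 162  34  33 881] [ 0.4768 -0.0294  0.0193  0.1092] [-47.1  55.8]
```

View pics/w1.png

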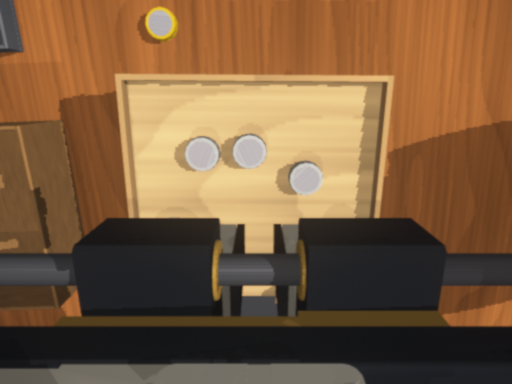

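Wrist view: the caps are at (250,152), (202,154) and (305,178), and each measures 19 mm in radius. The yellow look-alike is off the deck at (161,23). I refine the sorter pose from the fences here.

```bash
python3 - <<'E'
from h import *
from scipy.optimize import least_squares
P=np.load('PW.npy'); q=P.reshape(-1,3); q=q[(abs(q[:,2]-.111)<.0015)]
s=np.array([w2s(p) for p in q[:,:2]])*1000
k=((abs(s[:,0]+157)<12)&(abs(s[:,1])<150))|((abs(abs(s[:,1])-142)<12)&(s[:,0]>-165)); q=q[k][:,:2]
def tr(v):
    a,b,t=v; d=q-[a,b]; return np.stack([np.cos(t)*d[:,0]+np.sin(t)*d[:,1],-np.sin(t)*d[:,0]+np.cos(t)*d[:,1]],1)*1000
def f(v):
    p=tr(v); return np.min([abs(p[:,0]+157),abs(p[:,1]-142),abs(p[:,1]+142)],0)
o=least_squares(lambda v:f(v),S(),loss='soft_l1',f_scale=2,x_scale=[.01,.01,.02])
print(len(q),S(),o.x,np.degrees(o.x[2]),np.median(f(o.x)))
json.dump(o.x.tolist(),open('sorter.json','w'))
for n,p in dict(A=(.5924,-.0622),B=(.5394,-.0625),C=(.4768,-.0294),lid=(.634,.046),jar=(.444,.0595)).items(): print(n,np.round(w2s(p)*1000,1))
c=r.capture('top')
for n in('gate','well'):
    u,v=r.tip_of(n,'top')[0]['at']; print(n,np.round(w2s(w(c,u,v,.095 if n=='gate' else .004))*1000,1))
E
```

```text
3129 [0.53440779 0.01563624 1.53317616] [0.53768018 0.01623724 1.52490564] 87.37065725534919 1.551394235438238
A [-75.8 -58.3]
B [-78.6  -5.3]
C [-48.4  58.7]
lid [ 34.2 -94.9]
jar [38.9 95.6]
gate [99.8 -0.5]
well [162.2   0.8]
```

```bash
python3 - <<'E'
from h import *
rows([(-.122,-.0055,1.5,.2),(-.122,-.0055,1.5,.101)])
E
```

```text
[0.105, -0.023, 0.253] [0.0, -0.0, -0.003]
[0.105, -0.023, 0.451] [0.0, -0.0, -0.003]
```

Request:
jog_arm --travel '[[0.06,-0.012,0.1],[0.105,-0.023,0.2],[0.105,-0.023,0.28],[0.105,-0.023,0.34],[0.105,-0.023,0.38],[0.105,-0.023,0.41],[0.105,-0.023,0.43],[0.105,-0.023,0.44],[0.105,-0.023,0.451],[0.105,-0.023,0.451]]' --dr '[[0,0,-0.003],[0,0,-0.003],[0,0,-0.003],[0,0,-0.003],[0,0,-0.003],[0,0,-0.003],[0,0,-0.003],[0,0,-0.003],[0,0,-0.003],[0,0,-0.003]]' --claw '[0.16,0.16,0.16,0.16,0.16,0.16,0.16,0.16,0.16,0.16]'

```text
time_s: 3.6
tcp_pos: [0.5371, -0.1071, 0.101]
eef_rot: [180.0, 0.0, -91.1]
contact_force: [0.1, 0.8, -0.2]
gripper_width: 0.0142
gripper_force: 0.0
```

```bash
python3 - <<'E'
from h import *
s=r.get_state(); print(s['tcp_pos'],s['eef_rot'],w2s(s['tcp_pos'])*1000,s['contact_force'])
rows([(-.106,-.0055,1.5,.101),(-.005,-.0015,1.5,.101),(.04,0,0,.101),(.091,0,0,.101)])
E
```

```text
[ 0.53709725 -0.10711935  0.10101206] [ 1.79996522e+02  2.07247594e-04 -9.11267576e+01] [-123.25345374   -5.07662055] [ 0.14290801  0.81981891 -0.20116972]
[-0.034, -0.002, 0.0] [0.0, 0.0, 0.0]
[-0.237, 0.001, 0.0] [0.0, 0.0, 0.0]
[-0.327, 0.002, 0.0] [0.0, 0.0, 0.004]
[-0.429, -0.001, 0.0] [0.0, 0.0, 0.004]
```

Request:
jog_arm --travel '[[-0.02,-0.001,0],[-0.04,-0.001,0],[-0.062,-0.001,0],[-0.084,-0.001,0],[-0.106,0,0],[-0.128,0,0],[-0.15,0,0],[-0.172,0.001,0],[-0.194,0.001,0],[-0.216,0.001,0]]' --dr '[[0,0,0],[0,0,0],[0,0,0],[0,0,0],[0,0,0],[0,0,0],[0,0,0],[0,0,0],[0,0,0],[0,0,0]]' --claw '[0.16,0.16,0.16,0.16,0.16,0.16,0.16,0.16,0.16,0.16]'

```text
time_s: 4.85
tcp_pos: [0.5387, 0.0016, 0.101]
eef_rot: [180.0, 0.0, -91.1]
contact_force: [-0.4, -0.9, -0.3]
gripper_width: 0.014
gripper_force: 0.1
```

```bash
python3 - <<'E'
from h import *
s=r.get_state(); print(s['tcp_pos'],s['eef_rot'],w2s(s['tcp_pos'])*1000,s['contact_force'])
rows([(-.005,-.0015,1.5,.101),(.04,0,0,.101),(.091,0,0,.101)])
a=r.capture('scene')['pixels'][130:230,170:330,::-1]; cv2.imwrite('pics/s2.png',cv2.resize(a,None,fx=5,fy=5,interpolation=cv2.INTER_CUBIC))
E
```

```text
[0.5387302  0.00156533 0.10104035] [ 1.79997478e+02  1.66100066e-03 -9.11328647e+01] [-14.6082887   -1.72198243] [-0.39363932 -0.94126685 -0.29014408]
[-0.019, -0.0, 0.0] [0.0, 0.0, -0.0]
[-0.109, 0.001, 0.0] [0.0, 0.0, 0.004]
[-0.211, -0.002, 0.0] [0.0, 0.0, 0.004]
```

View pics/s2.png

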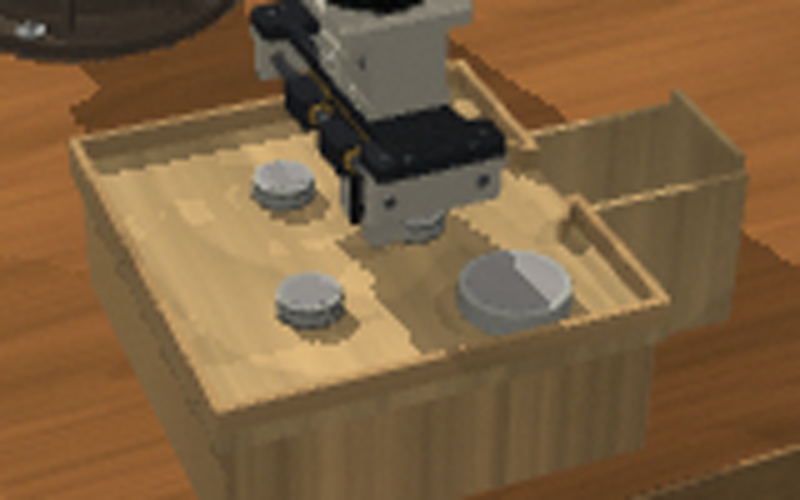

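The cap sits ahead of the fingertips at about (425,228) in the crop and is moving with them. The other two caps are untouched at (283,183) and (310,298). I push on through the gate.

Request:
jog_arm --travel '[[-0.022,0,0],[-0.044,0,0],[-0.066,0,0],[-0.088,0.001,0],[-0.11,0.001,0],[-0.132,0,0],[-0.154,0,0],[-0.176,-0.001,0],[-0.198,-0.002,0],[-0.212,-0.002,0]]' --dr '[[0,0,0],[0,0,0],[0,0,0.002],[0,0,0.003],[0,0,0.004],[0,0,0.004],[0,0,0.004],[0,0,0.004],[0,0,0.004],[0,0,0.004]]' --claw '[0.16,0.16,0.16,0.16,0.16,0.16,0.16,0.16,0.16,0.16]'

```text
time_s: 6.15
tcp_pos: [0.5419, 0.1075, 0.101]
eef_rot: [-180.0, -0.0, -92.6]
contact_force: [0.6, -0.8, 0.6]
gripper_width: 0.0142
gripper_force: 0.1
```

```bash
cat >> h.py <<'E'
def look(n='top'):
    """heights of blobs in the sorter area, sorter mm"""
    c=r.capture(n); z=c['range_z']; v,u=np.mgrid[:z.shape[0],:z.shape[1]]
    M=R.from_euler('xyz',c['attitude'],degrees=True).as_matrix()
    P=np.stack([(u-c['cx'])/c['fx']*z,-(v-c['cy'])/c['fy']*z,-z],-1)@M.T+c['position']
    a,b,t=S(); dx,dy=P[...,0]-a,P[...,1]-b
    X=1000*np.stack([np.cos(t)*dx+np.sin(t)*dy,-np.sin(t)*dx+np.cos(t)*dy,P[...,2]],-1)
    return c,X
E
python3 - <<'E'
from h import *
s=r.get_state(); print(w2s(s['tcp_pos'])*1000,s['contact_force'],s['tcp_pos'])
c,X=look('top'); m=(abs(X[...,0]-160)<42)&(abs(X[...,1])<36)
print('well z',np.percentile(X[m][:,2],[0,10,50,80,95,100]).round())
b=m&(X[...,2]>10)&(X[...,2]<60); print(b.sum(),X[b].mean(0).round() if b.any() else '')
rows([(.06,0,0,.101),(.06,0,0,.16)])
E
```

```text
[ 9.13647003e+01 -5.81169298e-02] [ 0.64940703 -0.78150225  0.55794619] [0.54192955 0.10750308 0.10104714]
well z [487. 504. 523. 541. 543. 548.]
0 
[0.064, 0.0, 0.0] [-0.0, 0.0, 0.0]
[0.064, 0.0, -0.118] [-0.0, 0.0, 0.0]
```

```bash
cat >> h.py <<'E'
def arc(cx,cy,xs,end=118,step=11,d=27.2,z=.101,back=45,turn=15):
    """finger poses: push cap from (cx,cy) straight towards the centre line, then arc onto it (starts |y|=turn), then to x=end"""
    h=np.arctan2(-cy,xs-cx); sg=np.sign(h); Rr=turn/(1-np.cos(h))
    u=np.array([np.cos(h),np.sin(h)]); c=np.array([cx,cy],float); out=[]
    out=[(c-(back-d+0)*u,h)]; p=c-(back-d)*u
    while p[0]<end:
        if abs(p[1])>turn: hh=h
        else: hh=sg*np.arccos(np.clip(1-abs(p[1])/Rr,-1,1)) if p[1]*sg<0 else 0
        if abs(hh)<.02: p[1]=0;hh=0
        p=p+step*np.array([np.cos(hh),np.sin(hh)])
        if p[1]*sg>0: p[1]=0
        out.append((p.copy(),hh))
    return [((p[0]-d*np.cos(a))/1000,(p[1]-d*np.sin(a))/1000,np.degrees(a),z) for p,a in out]
E
python3 - <<'E'
from h import *
W=arc(-75.8,-58.3,40)
for x in W: print(np.round([x[0]*1e3,x[1]*1e3,x[2]],1).tolist())
x,y,h,_=W[0]
rows([(.03,0,0,.101),(.03,0,0,.2),(x,y,h,.2),(x,y,h,.16)])
E
```

```text
[-116.0, -78.5, 26.7]
[-106.2, -73.6, 26.7]
[-96.3, -68.6, 26.7]
[-86.5, -63.7, 26.7]
[-76.7, -58.7, 26.7]
[-66.9, -53.8, 26.7]
[-57.0, -48.9, 26.7]
[-47.2, -43.9, 26.7]
[-37.4, -39.0, 26.7]
[-27.6, -34.0, 26.7]
[-17.7, -29.1, 26.7]
[-7.9, -24.1, 26.7]
[1.5, -18.4, 23.7]
[11.1, -12.7, 18.8]
[21.1, -7.7, 13.6]
[31.5, -3.8, 7.9]
[42.2, 0.0, 0.0]
[53.2, 0.0, 0.0]
[64.2, 0.0, 0.0]
[75.2, 0.0, 0.0]
[86.2, 0.0, 0.0]
[97.2, 0.0, 0.0]
[0.124, 0.0, 0.0] [-0.0, 0.0, 0.0]
[0.124, 0.0, -0.198] [-0.0, 0.0, 0.0]
[0.416, -0.156, -0.198] [-0.0, 0.0, -0.074]
[0.416, -0.156, -0.118] [-0.0, 0.0, -0.074]
```

Request:
jog_arm --travel '[[0.06,0,0],[0.12,0,-0.02],[0.124,0,-0.12],[0.16,-0.02,-0.2],[0.24,-0.06,-0.2],[0.32,-0.1,-0.2],[0.4,-0.15,-0.2],[0.416,-0.156,-0.2],[0.416,-0.156,-0.2],[0.416,-0.156,-0.2]]' --dr '[[0,0,0],[0,0,0],[0,0,0],[0,0,-0.01],[0,0,-0.03],[0,0,-0.05],[0,0,-0.07],[0,0,-0.074],[0,0,-0.074],[0,0,-0.074]]' --claw '[0.16,0.16,0.16,0.16,0.16,0.16,0.16,0.16,0.16,0.16]'

```text
time_s: 7.45
tcp_pos: [0.6102, -0.1041, 0.201]
eef_rot: [180.0, 0.0, -66.0]
contact_force: [0.4, 0.0, -0.5]
gripper_width: 0.0142
gripper_force: 0.0
```

```bash
python3 - <<'E'
from h import *
for n in('top','scene'):
    c,X=look(n); m=(abs(X[...,0]-160)<46)&(abs(X[...,1])<39)&(X[...,2]<90)
    b=m&(X[...,2]>11); print(n,m.sum(),b.sum(),np.percentile(X[m][:,2],[0,50,95,100]).round(),np.median(X[b],0).round() if b.any() else '')
    x=((abs(X[...,0]+20)<115)&(abs(X[...,1])<130)&(X[...,2]>102)&(X[...,2]<145)).astype(np.uint8)
    k,l,st,_=cv2.connectedComponentsWithStats(x)
    for i in range(1,k):
        if st[i,4]>25: q=X[l==i]; print(n,st[i,4],((q.min(0)+q.max(0))/2).round(),np.ptp(q,0).round())
W=arc(-75.8,-58.3,40)
s=r.get_state(); print(w2s(s['tcp_pos'])*1000,s['time_s'],s['tcp_pos'],s['eef_rot'])
c=r.capture('top'); a=c['pixels'][140:255,170:325,::-1]; cv2.imwrite('pics/t3.png',cv2.resize(a,None,fx=5,fy=5,interpolation=cv2.INTER_CUBIC))
rows([W[0]]); rows(W[1:])
E
```

```text
top 65 3 [-4.  4. 11. 16.] [193.  32.  11.]
top 107 [-49.  59. 110.] [39. 37. 13.]
scene 211 1 [-761. -751. -744.   63.] [194.  38.  63.]
scene 49 [ 46.  85. 120.] [38. 21. 36.]
scene 29 [-43.  54. 107.] [25. 32. 10.]
scene 290 [ 35. -95. 109.] [66. 70. 13.]
scene 102 [-76. -57. 107.] [37. 40. 10.]
[-116.55422276  -77.99146877] 7.55 [ 0.61024266 -0.10377211  0.20126237] [-1.79984550e+02 -8.05801499e-05 -6.59018447e+01]
[-0.001, -0.001, 0.201] [-0.0, -0.0, 0.0]
[-0.023, -0.001, 0.201] [-0.0, -0.0, 0.0]
[-0.045, -0.001, 0.201] [-0.0, -0.0, 0.0]
[-0.067, -0.001, 0.201] [-0.0, -0.0, 0.0]
[-0.089, -0.001, 0.201] [-0.0, -0.0, 0.0]
[-0.111, -0.001, 0.201] [-0.0, -0.0, 0.0]
[-0.133, -0.001, 0.201] [-0.0, -0.0, 0.0]
[-0.155, -0.001, 0.201] [-0.0, -0.0, 0.0]
[-0.177, -0.001, 0.201] [-0.0, -0.0, 0.0]
[-0.199, -0.001, 0.201] [-0.0, -0.0, 0.0]
[-0.221, -0.001, 0.201] [-0.0, -0.0, 0.0]
[-0.243, -0.001, 0.201] [-0.0, -0.0, 0.0]
[-0.265, 0.0, 0.201] [-0.0, -0.0, 0.008]
[-0.287, 0.002, 0.201] [-0.0, -0.0, 0.022]
[-0.309, 0.002, 0.201] [-0.0, -0.0, 0.037]
[-0.331, -0.0, 0.201] [-0.0, 0.0, 0.052]
[-0.354, -0.003, 0.201] [-0.0, 0.0, 0.074]
[-0.374, -0.013, 0.201] [-0.0, 0.0, 0.074]
[-0.393, -0.023, 0.201] [-0.0, 0.0, 0.074]
[-0.413, -0.033, 0.201] [-0.0, 0.0, 0.074]
[-0.432, -0.043, 0.201] [-0.0, 0.0, 0.074]
[-0.452, -0.053, 0.201] [-0.0, 0.0, 0.074]
```

View pics/t3.png

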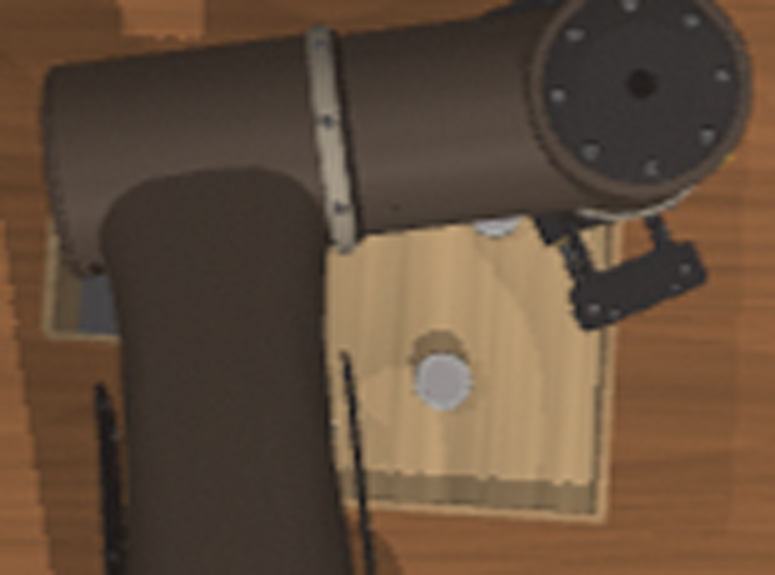

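The arm hides the well from above here. I check the gate and well in the scene view.

```bash
python3 - <<'E'
from h import *
c,X=look('scene'); a=c['pixels'][130:230,180:330,::-1]; cv2.imwrite('pics/s4.png',cv2.resize(a,None,fx=5,fy=5,interpolation=cv2.INTER_CUBIC))
m=(abs(X[...,0]-110)<35)&(abs(X[...,1])<27)&(X[...,2]>85); print(m.sum(), np.percentile(X[m][:,2],[5,50,95]).round(1))
E
```

```text
103 [91.9 94.4 97.3]
```

View pics/s4.png

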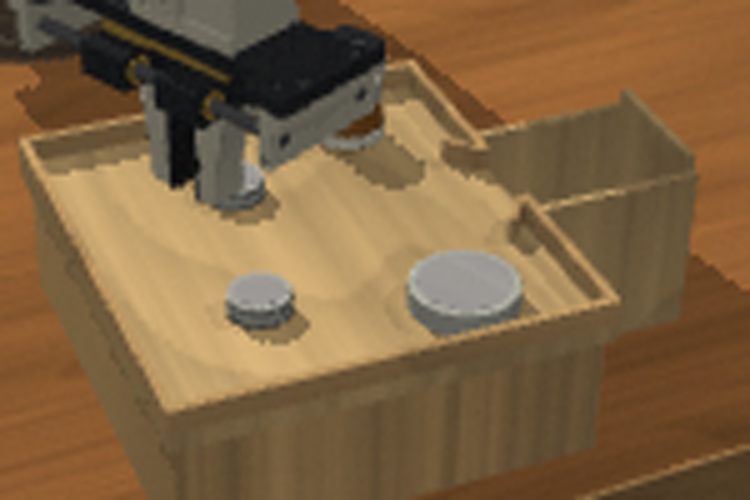

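The gate at (490,180) is clear and the first cap is off the deck, so it is in the well. Now I descend behind the second cap at (260,300) and push it.

Request:
jog_arm --travel '[[0,0,0.08],[0,0,0.14],[0,0,0.18],[0,0,0.2],[-0.001,-0.001,0.2],[-0.023,-0.001,0.2],[-0.045,-0.001,0.2],[-0.067,-0.001,0.2],[-0.089,-0.001,0.2],[-0.111,-0.001,0.2]]' --dr '[[0,0,0],[0,0,0],[0,0,0],[0,0,0],[0,0,0],[0,0,0],[0,0,0],[0,0,0],[0,0,0],[0,0,0]]' --claw '[0.16,0.16,0.16,0.16,0.16,0.16,0.16,0.16,0.16,0.16]'

```text
time_s: 8.9
tcp_pos: [0.588, -0.0528, 0.1013]
eef_rot: [-180.0, -0.0, -65.9]
contact_force: [0.1, -0.1, -0.4]
gripper_width: 0.014
gripper_force: 0.1
```

```bash
python3 - <<'E'
from h import *
W=arc(-75.8,-58.3,40)
s=r.get_state(); print(w2s(s['tcp_pos'])*1000,s['time_s'],s['tcp_pos'],s['eef_rot'])
rows(W[6:])
E
```

```text
[-66.63092171 -53.4313835 ] 8.9 [ 0.58799864 -0.05277468  0.10125009] [-1.79980482e+02 -4.43196434e-03 -6.59142181e+01]
[-0.021, -0.0, 0.0] [-0.0, -0.0, -0.0]
[-0.043, -0.0, 0.0] [-0.0, -0.0, -0.0]
[-0.065, -0.0, 0.0] [-0.0, -0.0, -0.0]
[-0.087, -0.0, 0.0] [-0.0, -0.0, -0.0]
[-0.109, -0.0, 0.0] [-0.0, -0.0, -0.0]
[-0.131, -0.0, 0.0] [-0.0, -0.0, -0.0]
[-0.153, 0.001, 0.0] [-0.0, -0.0, 0.008]
[-0.176, 0.003, 0.0] [-0.0, -0.0, 0.022]
[-0.198, 0.003, 0.0] [-0.0, -0.0, 0.036]
[-0.22, 0.001, 0.0] [-0.0, -0.0, 0.052]
[-0.243, -0.002, 0.0] [-0.0, 0.0, 0.074]
[-0.262, -0.012, 0.0] [-0.0, 0.0, 0.074]
[-0.282, -0.022, 0.0] [-0.0, 0.0, 0.074]
[-0.302, -0.032, 0.0] [-0.0, 0.0, 0.074]
[-0.321, -0.042, 0.0] [-0.0, 0.0, 0.074]
[-0.341, -0.052, 0.0] [-0.0, 0.0, 0.074]
```

Request:
jog_arm --travel '[[-0.021,0,0],[-0.043,0,0],[-0.065,0,0],[-0.087,0,0],[-0.109,0,0],[-0.131,0,0],[-0.153,0.001,0],[-0.176,0.003,0],[-0.198,0.003,0],[-0.22,0.001,0]]' --dr '[[0,0,0],[0,0,0],[0,0,0],[0,0,0],[0,0,0],[0,0,0],[0,0,0.008],[0,0,0.022],[0,0,0.036],[0,0,0.052]]' --claw '[0.16,0.16,0.16,0.16,0.16,0.16,0.16,0.16,0.16,0.16]'

```text
time_s: 10.15
tcp_pos: [0.5425, 0.0472, 0.1011]
eef_rot: [180.0, 0.0, -84.8]
contact_force: [-0.5, 0.8, -0.4]
gripper_width: 0.0143
gripper_force: 0.1
```

```bash
python3 - <<'E'
from h import *
W=arc(-75.8,-58.3,40)
s=r.get_state(); print(w2s(s['tcp_pos'])*1000,s['time_s'],s['tcp_pos'],s['eef_rot'],s['contact_force'])
rows(W[16:20]+[(.091,0,0,.101),(.03,0,0,.101)])
c,X=look('scene'); a=c['pixels'][130:230,180:330,::-1]; cv2.imwrite('pics/s5.png',cv2.resize(a,None,fx=5,fy=5,interpolation=cv2.INTER_CUBIC))
x=((X[...,0]>20)&(X[...,0]<100)&(abs(X[...,1])<45)&(X[...,2]>101)&(X[...,2]<113)); print(x.sum(),X[x].mean(0).round(),X[x].min(0).round(),X[x].max(0).round())
E
```

```text
[31.20154807 -3.43691599] 10.15 [0.54254483 0.04724827 0.10106098] [ 1.79997737e+02  2.01829453e-04 -8.48277168e+01] [-0.45234225  0.84490527 -0.41756886]
[-0.023, 0.004, 0.0] [0.0, 0.0, 0.022]
[-0.045, 0.001, 0.0] [0.0, 0.0, 0.022]
[-0.066, -0.002, 0.0] [0.0, 0.0, 0.022]
[-0.088, -0.005, 0.0] [0.0, 0.0, 0.022]
[-0.119, -0.009, 0.0] [0.0, 0.0, 0.022]
[0.001, 0.007, 0.0] [0.0, 0.0, 0.022]
55 [ 43. -18. 107.] [ 21. -44. 101.] [ 98.   7. 113.]
```

View pics/s5.png

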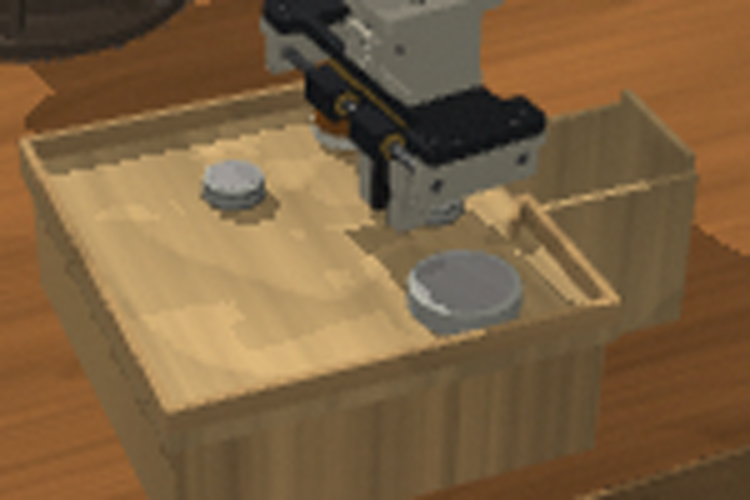

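The cap is still held ahead of the fingertips at (445,210) and the lid has not moved. I push it through.

Request:
jog_arm --travel '[[-0.022,0.003,0],[-0.044,0.001,0],[-0.066,-0.002,0],[-0.088,-0.005,0],[-0.106,-0.007,0],[-0.12,-0.009,0],[-0.12,-0.009,0],[-0.06,-0.001,0],[0,0.007,-0.02],[0,0.007,-0.14]]' --dr '[[0,0,0.015],[0,0,0.022],[0,0,0.022],[0,0,0.022],[0,0,0.022],[0,0,0.022],[0,0,0.022],[0,0,0.022],[0,0,0.022],[0,0,0.022]]' --claw '[0.16,0.16,0.16,0.16,0.16,0.16,0.16,0.16,0.16,0.16]'

```text
time_s: 11.45
tcp_pos: [0.5365, 0.0436, 0.1682]
eef_rot: [179.5, -0.2, -92.7]
contact_force: [2.0, 0.6, 0.6]
gripper_width: 0.0138
gripper_force: 0.0
```

```bash
python3 - <<'E'
from h import *
c,X=look('scene')
m=(abs(X[...,0]-105)<35)&(abs(X[...,1])<25)&(X[...,2]>85)&(X[...,2]<115); print(m.sum(), np.percentile(X[m][:,2],[5,50,95]).round(1))
x=((X[...,0]<0)&(X[...,0]>-140)&(abs(X[...,1])<130)&(X[...,2]>101)&(X[...,2]<113)); print(x.sum(),X[x].mean(0).round(),X[x].min(0),X[x].max(0))
s=r.get_state(); print(w2s(s['tcp_pos'])*1000,s['time_s'],s['tcp_pos'],s['eef_rot'])
W=arc(-48,58.5,40); x,y,h,_=W[0]
for q in W: print(np.round([q[0]*1e3,q[1]*1e3,q[2]],1).tolist())
rows([(x,y,h,.2),(x,y,h,.101)])
E
```

```text
109 [91.9 94.1 96.7]
85 [-50.  56. 108.] [-67.20145786  39.2176594  101.06027862] [-30.5019899   79.09523547 112.27355038]
[29.15528704 -3.16678019] 11.5 [0.54218111 0.04521655 0.17919017] [-1.79600096e+02  2.87996765e-02 -9.25683635e+01]
[-85.5, 83.4, -33.6]
[-76.3, 77.3, -33.6]
[-67.2, 71.2, -33.6]
[-58.0, 65.1, -33.6]
[-48.8, 59.1, -33.6]
[-39.7, 53.0, -33.6]
[-30.5, 46.9, -33.6]
[-21.4, 40.8, -33.6]
[-12.2, 34.7, -33.6]
[-3.0, 28.6, -33.6]
[5.9, 22.1, -31.9]
[14.2, 14.3, -24.0]
[23.4, 7.6, -15.5]
[33.5, 2.3, -4.9]
[44.4, 0.0, 0.0]
[55.4, 0.0, 0.0]
[66.4, 0.0, 0.0]
[77.4, 0.0, 0.0]
[88.4, 0.0, 0.0]
[99.4, 0.0, 0.0]
[0.229, 0.173, -0.043] [-0.001, 0.0, 0.094]
[0.229, 0.174, 0.155] [-0.001, 0.0, 0.094]
```

Request:
jog_arm --travel '[[0.03,0.02,-0.06],[0.07,0.05,-0.06],[0.11,0.08,-0.06],[0.15,0.11,-0.06],[0.19,0.14,-0.06],[0.215,0.165,-0.06],[0.229,0.175,-0.06],[0.229,0.175,-0.06],[0.229,0.175,-0.06],[0.229,0.175,-0.06]]' --dr '[[0,0,0.02],[0,0,0.04],[0,0,0.06],[0,0,0.08],[0,0,0.094],[0,0,0.094],[0,0,0.094],[0,0,0.094],[0,0,0.094],[0,0,0.094]]' --claw '[0.16,0.16,0.16,0.16,0.16,0.16,0.16,0.16,0.16,0.16]'

```text
time_s: 12.75
tcp_pos: [0.4473, -0.0638, 0.2009]
eef_rot: [180.0, -0.0, -126.4]
contact_force: [-0.5, -0.9, 0.9]
gripper_width: 0.0138
gripper_force: 0.0
```

```bash
python3 - <<'E'
from h import *
s=r.get_state(); print(w2s(s['tcp_pos'])*1000,s['time_s'],s['tcp_pos'],s['eef_rot'])
c,X=look('scene')
x=((X[...,0]<0)&(X[...,0]>-140)&(abs(X[...,1])<130)&(X[...,2]>101)&(X[...,2]<111)); print(x.sum(),X[x].min(0),X[x].max(0))
W=arc(-48,58.5,40); rows(W)
E
```

```text
[-84.10771126  86.62620584] 12.75 [ 0.44728677 -0.06380799  0.2009353 ] [ 1.79994404e+02 -8.27861087e-03 -1.26366796e+02]
85 [-67.36198184  40.20275985 101.11240451] [-31.04358584  82.40179061 110.51006682]
[-0.002, -0.007, 0.2] [0.0, -0.0, -0.0]
[-0.024, -0.007, 0.2] [0.0, -0.0, -0.0]
[-0.046, -0.007, 0.2] [0.0, -0.0, -0.0]
[-0.068, -0.007, 0.2] [0.0, -0.0, -0.0]
[-0.09, -0.007, 0.2] [0.0, -0.0, -0.0]
[-0.112, -0.007, 0.2] [0.0, -0.0, -0.0]
[-0.134, -0.007, 0.2] [0.0, -0.0, -0.0]
[-0.156, -0.007, 0.2] [0.0, -0.0, -0.0]
[-0.178, -0.007, 0.2] [0.0, -0.0, -0.0]
[-0.2, -0.007, 0.2] [0.0, -0.0, -0.0]
[-0.222, -0.007, 0.2] [0.0, -0.0, -0.005]
[-0.244, -0.011, 0.2] [0.0, -0.0, -0.027]
[-0.267, -0.012, 0.2] [0.0, -0.0, -0.051]
[-0.289, -0.01, 0.2] [0.0, -0.0, -0.08]
[-0.31, -0.001, 0.2] [0.0, -0.0, -0.094]
[-0.328, 0.011, 0.2] [0.0, -0.0, -0.094]
[-0.347, 0.023, 0.2] [0.0, -0.0, -0.094]
[-0.365, 0.035, 0.2] [0.0, -0.0, -0.094]
[-0.383, 0.047, 0.2] [0.0, -0.0, -0.094]
[-0.402, 0.06, 0.2] [0.0, -0.0, -0.094]
```

Request:
jog_arm --travel '[[0,-0.007,0.08],[0,-0.007,0.14],[0,-0.007,0.18],[0,-0.007,0.2],[-0.002,-0.007,0.2],[-0.024,-0.007,0.2],[-0.046,-0.007,0.2],[-0.068,-0.007,0.2],[-0.09,-0.007,0.2],[-0.112,-0.007,0.2]]' --dr '[[0,0,0],[0,0,0],[0,0,0],[0,0,0],[0,0,0],[0,0,0],[0,0,0],[0,0,0],[0,0,0],[0,0,0]]' --claw '[0.16,0.16,0.16,0.16,0.16,0.16,0.16,0.16,0.16,0.16]'

```text
time_s: 14.05
tcp_pos: [0.4834, -0.0204, 0.1011]
eef_rot: [-180.0, 0.0, -126.4]
contact_force: [0.3, 0.2, 1.0]
gripper_width: 0.0145
gripper_force: 0.2
```

```bash
python3 - <<'E'
from h import *
W=arc(-48,58.5,40)
s=r.get_state(); print(w2s(s['tcp_pos'])*1000,s['time_s'],s['tcp_pos'],s['eef_rot'])
rows(W[6:])
E
```

```text
[-39.13292366  52.49269375] 14.05 [ 0.48344754 -0.02044641  0.10109566] [-1.79997196e+02  4.14150614e-03 -1.26396865e+02]
[-0.021, 0.0, 0.0] [-0.0, 0.0, -0.0]
[-0.043, 0.0, 0.0] [-0.0, 0.0, -0.0]
[-0.065, 0.0, 0.0] [-0.0, 0.0, -0.0]
[-0.087, 0.0, 0.0] [-0.0, 0.0, -0.0]
[-0.109, -0.0, 0.0] [-0.0, 0.0, -0.005]
[-0.131, -0.004, 0.0] [-0.0, 0.0, -0.027]
[-0.154, -0.005, 0.0] [-0.0, 0.0, -0.051]
[-0.176, -0.003, 0.0] [-0.0, 0.0, -0.08]
[-0.197, 0.006, 0.0] [-0.0, 0.0, -0.094]
[-0.215, 0.018, 0.0] [-0.0, 0.0, -0.094]
[-0.234, 0.03, 0.0] [-0.0, 0.0, -0.094]
[-0.252, 0.042, 0.0] [-0.0, 0.0, -0.094]
[-0.27, 0.054, 0.0] [-0.0, 0.0, -0.094]
[-0.289, 0.067, 0.0] [-0.0, 0.0, -0.094]
```

Request:
jog_arm --travel '[[-0.021,0,0],[-0.043,0,0],[-0.065,0,0],[-0.087,0,0],[-0.109,0,0],[-0.12,-0.002,0],[-0.131,-0.004,0],[-0.142,-0.005,0],[-0.154,-0.005,0],[-0.165,-0.004,0]]' --dr '[[0,0,0],[0,0,0],[0,0,0],[0,0,0],[0,0,-0.005],[0,0,-0.016],[0,0,-0.027],[0,0,-0.039],[0,0,-0.051],[0,0,-0.065]]' --claw '[0.16,0.16,0.16,0.16,0.16,0.16,0.16,0.16,0.16,0.16]'

```text
time_s: 15.3
tcp_pos: [0.5339, 0.0445, 0.101]
eef_rot: [-180.0, -0.0, -102.8]
contact_force: [0.2, -0.1, 0.6]
gripper_width: 0.0141
gripper_force: 0.1
```

```bash
python3 - <<'E'
from h import *
W=arc(-48,58.5,40)
s=r.get_state(); print(w2s(s['tcp_pos'])*1000,s['time_s'],s['tcp_pos'],s['eef_rot'])
rows(W[13:18]+[(.091,0,0,.101),(.03,0,0,.101)])
c,X=look('scene'); a=c['pixels'][130:230,180:330,::-1]; cv2.imwrite('pics/s6.png',cv2.resize(a,None,fx=5,fy=5,interpolation=cv2.INTER_CUBIC))
E
```

```text
[28.06415044  5.05372711] 15.3 [0.5339192  0.04450368 0.10100035] [-1.79999388e+02 -1.81839550e-04 -1.02778197e+02]
[-0.012, -0.003, 0.0] [-0.0, -0.0, -0.015]
[-0.034, -0.004, 0.0] [-0.0, -0.0, -0.028]
[-0.056, -0.0, 0.0] [-0.0, -0.0, -0.028]
[-0.077, 0.004, 0.0] [-0.0, -0.0, -0.028]
[-0.099, 0.007, 0.0] [-0.0, -0.0, -0.028]
[-0.126, 0.012, 0.0] [-0.0, -0.0, -0.028]
[-0.006, -0.009, 0.0] [-0.0, -0.0, -0.028]
```

View pics/s6.png

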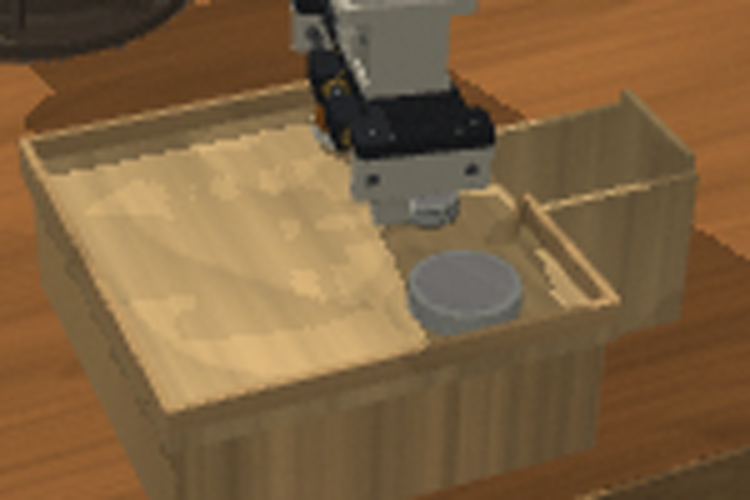

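The last cap is ahead of the fingertips at (435,210), close to the centre line. I push it through.

Request:
jog_arm --travel '[[-0.012,-0.003,0],[-0.034,-0.004,0],[-0.056,0,0],[-0.077,0.004,0],[-0.099,0.007,0],[-0.116,0.01,0],[-0.127,0.012,0],[-0.127,0.012,0],[-0.06,0,0],[-0.006,-0.009,-0.01]]' --dr '[[0,0,-0.015],[0,0,-0.028],[0,0,-0.028],[0,0,-0.028],[0,0,-0.028],[0,0,-0.028],[0,0,-0.028],[0,0,-0.028],[0,0,-0.028],[0,0,-0.028]]' --claw '[0.16,0.16,0.16,0.16,0.16,0.16,0.16,0.16,0.16,0.16]'

```text
time_s: 16.6
tcp_pos: [0.538, 0.0449, 0.1057]
eef_rot: [179.9, -0.0, -92.9]
contact_force: [0.7, -1.0, -0.4]
gripper_width: 0.0145
gripper_force: 0.0
```

Request:
jog_arm --travel '[[0,0,-0.08],[0.02,0,-0.18],[0.1,0,-0.25],[0.2,0,-0.25],[0.3,0,-0.25],[0.4,0,-0.25],[0.5,0,-0.25],[0.58,0,-0.25],[0.6,0,-0.25],[0.6,0,-0.25]]' --dr '[[0,0,0],[0,0,0],[0,0,0],[0,0,0],[0,0,0],[0,0,0],[0,0,0],[0,0,0],[0,0,0],[0,0,0]]' --claw '[0.16,0.16,0.16,0.16,0.16,0.16,0.16,0.16,0.16,0.16]'

```text
time_s: 17.85
tcp_pos: [0.5229, -0.2541, 0.2308]
eef_rot: [180.0, 0.0, -93.0]
contact_force: [1.0, -0.3, -0.5]
gripper_width: 0.0139
gripper_force: 0.0
```

```bash
python3 - <<'E'
from h import *
print(r.get_state()['time_s'])
c,X=look('top'); a=c['pixels'][140:255,170:325,::-1]; cv2.imwrite('pics/t7.png',cv2.resize(a,None,fx=5,fy=5,interpolation=cv2.INTER_CUBIC))
m=(abs(X[...,0]-160)<46)&(abs(X[...,1])<38)&(X[...,2]<90); print(np.percentile(X[m][:,2],[5,50,75,95,100]).round())
x=((X[...,0]<98)&(X[...,0]>-145)&(abs(X[...,1])<130)&(X[...,2]>103)&(X[...,2]<145)).astype(np.uint8)
k,l,st,_=cv2.connectedComponentsWithStats(x)
for i in range(1,k):
    if st[i,4]>25: q=X[l==i]; print(st[i,4],((q.min(0)+q.max(0))/2).round(),np.ptp(q,0).round())
E
```

```text
17.85
[-2.  5. 11. 48. 60.]
310 [ 34. -95. 112.] [64. 65. 17.]
148 [ 42.  97. 124.] [47. 42. 41.]
```

View pics/t7.png

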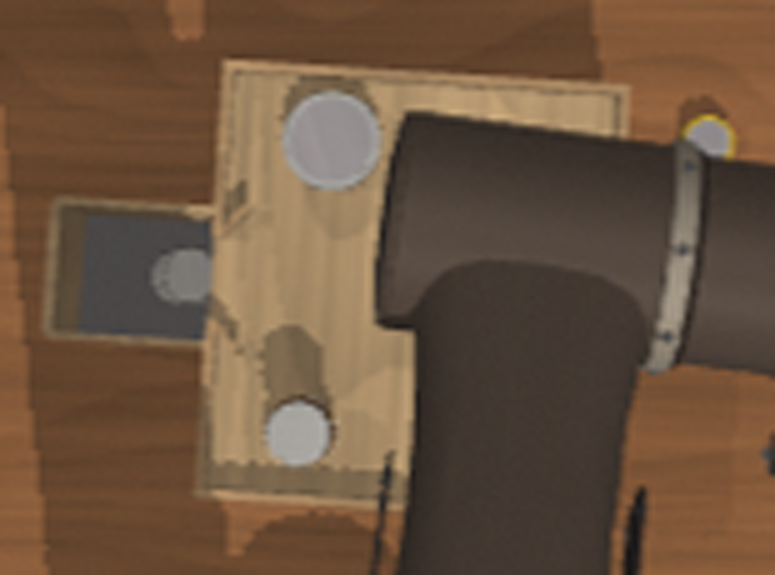

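The three caps lie stacked in the well at (185,275). The stack's top is at about 48 mm, which fits three caps of 14 mm on the 4 mm floor. The lid at (332,140) and the jar at (298,432) have not moved, and the deck's other visible parts are empty.

```bash
python3 -c "
from plant import r
print(r.close_job())"
```

```text
the job is handed in; nothing more can be done
None
```

I pushed all three metal caps through the gate one at a time; they lie stacked in the well, the jar lid and little jar are where they were, and the job was handed in at about 18 s.

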